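# Dispense the holiday chocolates onto the evil-eye plate

### The job

Visitors are due: pull the tray of the grey chocolate dispenser out to its stop, then work its sprung lever, swinging it to its stop and letting it spring back, until every chocolate ball in the cage has dropped into the tray. Put those and any chocolates lying on the table on the round evil-eye plate, and finish with the tray pushed fully home and the lever back at rest. Keep the plate level, and leave the keys, comb and paperweight where they are.

Things in the scene. Friction and masses are not known exactly. Their poses are not given: they have to be found in the camera images.
- dispenser: light grey plastic dispenser fixed to the table: cabinet 160 mm deep (x), 190 mm wide (y), deck 55 mm above the table. Origin on the table; the front faces its own -x, towards the robot, turned 0.2 rad at most; front edge at x = -78 mm in its frame. On the deck stand a ball cage (point cage), a thin post at (68, 0) mm that bears its top strip, and the lever. A pull-out tray is below
- cage (a point): point on the cage's axis at deck height, at (-35, 0, 55) mm in the dispenser's frame, axes alike. Four upright wire rods, 95 to 195 mm above the table, 47 mm wide overall, under a 14 mm wide strip (top 201 mm above the table). The balls are stacked in it, the lowest in the 38 mm square pocket of a white rotor plate on the deck (top 83 mm above the table), which the lever turns
- drop (a point): where balls drop: (-100, -5) mm in the dispenser's frame. In the last quarter of the lever's swing the pocket passes the deck's front edge and its ball falls here, into the tray if that is out, else on the table. When the lever springs back, the next ball drops into the pocket (allow half a second): one ball per full swing
- tray (a joint): slide of the tray in m: 0 fully home, 0.112 out at the stop, moving to the dispenser's -x; friction 1.5 N, stays where left. Inside 150 mm wide (y), 118 mm long; when out, the inside spans x = -72 to -190 mm in the dispenser's frame. Walls 44 mm above the table, front panel 51 mm
- tray_low (a point): point on the tray floor at the middle of the front panel's inside, 9 mm above the table, moving with the tray. The floor is a V that falls 10 degrees to the centre line (along x) and 7 degrees towards this point from the back, so balls roll here and lie with the centre about 28 mm above the table, touching the front panel or one another, in a row along the centre line
- tray_handle (a point): grip point of the tray's handle, an upright fin amid the tray's front panel: 12 mm thick (dispenser's y), standing 42 mm out from the panel (x), 22 to 48 mm above the table. The point is 24 mm out from the panel, 40 mm above the table, at x = -108 mm in the dispenser's frame when home. Pinch across its thickness from above. Axes as the dispenser's
- lever (a joint): lever angle in rad: 0 at rest, 0.72 at its stop; grows counter-clockwise seen from above, the black post moving away from the robot (dispenser's +x). Spring force at the post 1.6 N at rest, 4.5 N at the stop, plus 1.6 N drag per rad/s; returns within a second when let go
- lever_tip (a point): the lever's black upright post, 14 mm diameter, 67 to 115 mm above the table, 75 mm from the hinge axis, on a flat arm (top 73 mm above the table). The point is on its axis 95 mm above the table: at (-81, -157) mm in the dispenser's frame at rest, beside the cabinet's right side, and (-28, -153) mm at the stop. Push it with closed fingers from its -x side
- lever_hinge (a point): point on the lever's vertical hinge axis, 95 mm above the table, fixed at (-60, -85) mm in the dispenser's frame
- choc1: silver-foil-wrapped chocolate ball, 34 mm diameter, 22 g; origin at its centre; rolling resistance stops it within some cm. Starts lowest in the dispenser's cage
- choc2: silver-foil-wrapped chocolate ball, 34 mm diameter, 22 g; origin at its centre; rolling resistance stops it within some cm. Starts second from below in the cage
- choc3: silver-foil-wrapped chocolate ball, 34 mm diameter, 22 g; origin at its centre; rolling resistance stops it within some cm. Starts third from below in the cage, or is absent
- choc4: silver-foil-wrapped chocolate ball, 34 mm diameter, 22 g; origin at its centre; rolling resistance stops it within some cm. Starts on the table beyond the plate, or is absent
- choc5: silver-foil-wrapped chocolate ball, 34 mm diameter, 22 g; origin at its centre; rolling resistance stops it within some cm. Starts on the table on the robot's right, or is absent
- plate: white porcelain round plate with a concentric blue evil-eye pattern, 190 mm across the rim and 26 mm high, loose, 0.45 kg; origin at the centre of its underside. Inner floor 5 mm above the table, flat out to 65 mm radius, then a sloping 4 mm wall up to the rim
- keys: pair of aluminium door keys lying on the table, 80 mm long, 5 mm thick; origin at the centre underneath; to be left alone
- comb: black plastic comb lying flat, 160 x 32 x 5 mm, long axis x; origin at the centre underneath; to be left alone
- paperweight: green glass dome paperweight, 64 mm diameter, 40 mm high; origin at the centre underneath; to be left alone

How it is judged:
By the outcome, as a careful person would: the job done as asked, in the order asked, and still so for the second after the job is handed in, with the robot touching nothing.
Of choc3, choc4, choc5 only 2 to 3 are there at a start; the rules pass over those that are not, and their reading is None.
At some moment in a run one of plate may be knocked a few centimetres aside while the robot is not near it.
Once in a run the grip may slacken for a moment while it holds something.
It also fails if it takes over 210 s, if anything falls off the work surface, if the arm or the gripper's body presses on something with over 40 N, if the wrist force passes 120 N, or if a joint passes its speed limit or range.

### The arm

A 6-joint arm with a two-finger parallel gripper is mounted at the origin on the work surface. World frame = base frame: x ahead of the robot, y to its left, z up, the work surface at z = 0. Lengths are in m, angles in rad, forces in N, time in s.
With the tool pointing down it reaches from about 0.225 to 0.875 m from the base axis. Payload 3.4 kg.
Tool frame: the origin (TCP) lies on the mounting face of the last link; the fingertips stand 173 mm ahead of it and the grasp point (between the pads) lies 155 mm ahead of it; z points along the fingers, y is the line along which they close (so a half turn about z gives the same grasp; the last joint's range is limited). The gripper opens to 85 mm and grips with 20 to 120 N. Pads are 22 mm wide; open, the fingers measure 114 mm over their backs; the gripper's body (76 mm by 85 mm) begins 54 mm behind the grasp point. The pads swing forward as they close: fully open they stand 13 mm farther back than shut.
Start: joints at [-1.226, 0.276, 1.505, -0, 1.361, -0.121], TCP at [0.258, -0.514, 0.405] pointing down, gripper open.
Joint ranges: [-2.89, 2.89], [-0.75, 2.08], [0.22, 2.7], [-1.18, 4.32], [0.11, 2.71], [-2.7, 2.7]. Speed limits (rad/s): [2.57, 2.57, 3.14, 3.14, 3.14, 3.14].

### API

Orientations are given as a unit quaternion [w, x, y, z].
In Python, from rig import manip gives the robot as it stands.
- The arm moves only by the tool carry_out, never from a script. Its arguments are lists of equal length, an entry for each row: "linear": the shift along the world's x, y, z each as a share of 500 mm, from -1 to 1, a list of three; "angular": the turn, a rotation vector about the world's x, y, z each as a share of 0.08 rad, from -1 to 1, a list of three; "hand": the opening, from 0 (shut) to 1 (fully open). In form: {"linear": [[x, y, z], ...], "angular": [[rx, ry, rz], ...], "hand": [hand, ...]}. A call has 1 to 8 rows; each row shifts and turns the commanded pose from where the row before left it; what a row does not reach is not made up. A row lasts 1/12 s, in which the tool goes at most 41.7 mm and 7.16 degrees, less where a joint would pass 70% of its speed; a pose out of reach is approached as far as the arm can. A call with a number of a shift or a turn outside -1 to 1 is refused whole. A call with a gripper value outside its range is refused whole. The fingers move at their own pace and stop on an object; "force" is the grip in N (left out, the last holds). Time passes only in rows, so rows that do not move let the fingers close. It gives the time, the measured TCP pose, the force, the opening and the grip force at its end, in the units of the state.
- manip.get_state(): the state, without advancing time (a new reading comes with each control period).
- manip.get_image(name): name is "scene" or "top" or "wrist"; returns the picture (400x640x3 uint8, red, green, blue); there is no depth.
- manip.camera_params(name): a dict with "fx", "fy", "cx", "cy" (pixels), "k1" (the pictures are not rectified: a ray, as slopes to the right and down, at radius r is drawn at 1 + k1 r^2 times it, then the intrinsics apply), "view" (4x4, takes a point from world to camera coordinates); the wrist camera has in their place "hand_eye" (4x4, takes a point from camera to tool coordinates, whose origin is the TCP and whose axes are the flange's). Camera axes: x right, y down, z forward; pixel columns grow to the right and rows downward; lengths in m; the calibration is good to about 2 mm. A picture is of the moment at which its call begins: read the wrist's pose just before it. camera_params takes no time and is no camera call.
- manip.sign_off(): hands the job in; it is judged then, once.
The state is a dict: "clock": time; "qpos": joint angles; "qd": joint speeds; "effort": joint torques, N m; "position": TCP position; "ee_rot": TCP orientation; "contact_force": force on the tool from outside, world axes, zero at the start; "moment": the same for the moment, N m; "width": finger opening in m; "gripper_force": force on a finger pad.
Only numpy, scipy, OpenCV 4.12 (cv2) and the standard library are available. Lean on these libraries where they do the work, as an engineer would, in place of code of your own. Each camera call takes 0.05 s, during which the arm holds its last target. There are 200 camera calls.

## Working session

There is one attempt and no reset: what is moved stays moved. The work goes in short steps, Python scripts to look and compute and a tool call to move; the robot and the scene stay as the last step left them, time stands still between calls to the robot, and variables do not carry over. Pictures are saved under pics/ and viewed, at most 14 in all, crops included, and the job is handed in when it is done.

Besides the shell and the picture viewer there is one more tool, called after "Request:" by a JSON object that holds its "api" and its "payload". carry_out: Moves the arm, as the interface text tells. Its arguments: {"type":"object","properties":{"linear":{"type":"array"},"angular":{"type":"array"},"hand":{"type":"array"},"force":{"type":"number"}},"required":["linear","angular","hand"]}

```bash
mkdir -p pics; ls
cat > h.py <<'E'
import numpy as np, cv2
from rig import manip
from scipy.spatial.transform import Rotation as R
def Twt():
    s=manip.get_state(); T=np.eye(4); q=np.array(s["ee_rot"]); T[:3,:3]=R.from_quat(q[[1,2,3,0]]).as_matrix(); T[:3,3]=s["position"]; return T
def cam(name):
    p=manip.camera_params(name)
    V=np.linalg.inv(Twt()@np.array(p["hand_eye"])) if name=="wrist" else np.array(p["view"])
    return p,V
def shot(name,fn):
    im=manip.get_image(name); cv2.imwrite("pics/"+fn,im[...,::-1]); return im
def px2w(pv,uv,z):
    p,V=pv; x=np.array([(uv[0]-p["cx"])/p["fx"],(uv[1]-p["cy"])/p["fy"]]); y=x.copy()
    for _ in range(20): y=x/(1+p["k1"]*(y@y))
    C=np.linalg.inv(V); d=C[:3,:3]@np.r_[y,1]; o=C[:3,3]; return o+d*(z-o[2])/d[2]
def w2px(pv,X):
    p,V=pv; c=V[:3,:3]@np.array(X)+V[:3,3]; y=c[:2]/c[2]; y=y*(1+p["k1"]*(y@y)); return np.array([p["cx"]+p["fx"]*y[0],p["cy"]+p["fy"]*y[1]])
E
python3 - <<'E'
from h import *
np.set_printoptions(precision=4,suppress=True)
for n in("scene","top"):
    shot(n,n+"0.png"); print(np.linalg.inv(cam(n)[1]))
s=manip.get_state(); print(s); print(manip.camera_params("wrist"))
E
```

```text
pics
[[-0.5814  0.4442 -0.6817  1.4286]
 [ 0.8136  0.3205 -0.4851  0.5905]
 [ 0.003  -0.8367 -0.5477  0.8454]
 [ 0.      0.      0.      1.    ]]
[[ 0.0249 -0.9977  0.0628  0.4251]
 [-0.9993 -0.0266 -0.0278 -0.0228]
 [ 0.0294 -0.062  -0.9976  1.3   ]
 [ 0.      0.      0.      1.    ]]
{'clock': 0.1, 'qpos': array([-1.226 ,  0.2765,  1.506 ,  0.    ,  1.3607, -0.121 ]), 'qd': array([ 0.0009, -0.0022, -0.0043,  0.001 , -0.0001, -0.0005]), 'effort': array([  0.0016, -41.77  , -24.6405,  -0.0002,   0.0058,   0.    ]), 'position': array([ 0.2582, -0.5136,  0.4039]), 'ee_rot': array([-0.0008,  0.973 ,  0.2308, -0.0001]), 'contact_force': array([ 0.676 ,  0.1169, -0.3431]), 'moment': array([0.0408, 0.0064, 0.0103]), 'gripper_force': 0.0, 'width': 0.08567453973137551}
{'fx': 351.57210283063404, 'fy': 351.57210283063404, 'cx': 319.2257133194856, 'cy': 197.67685145482653, 'k1': -0.06819034214928851, 'hand_eye': array([[-0.0007, -0.9604, -0.2787,  0.0703],
       [ 1.    , -0.0005, -0.0007,  0.0011],
       [ 0.0005, -0.2787,  0.9604,  0.0299],
       [ 0.    ,  0.    ,  0.    ,  1.    ]])}
```

View pics/top0.png

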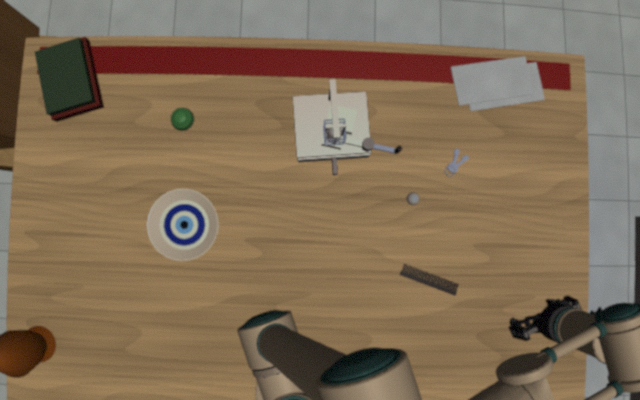

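View pics/scene0.png

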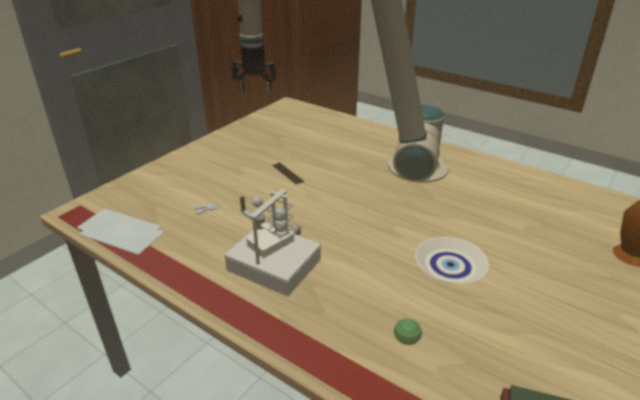

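Top view: ball choc5 at about (413,198), plate centre (183,225), dispenser around (333,125), and the lever post at (398,149). No ball shows beyond the plate, so choc4 looks absent. I'll enlarge the dispenser area.

Run:
```python
import cv2
a=cv2.imread("pics/top0.png")[75:215,280:430]; cv2.imwrite("pics/c1.png",cv2.resize(a,None,fx=4,fy=4,interpolation=cv2.INTER_CUBIC))
```

```text
(no output)
```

View pics/c1.png

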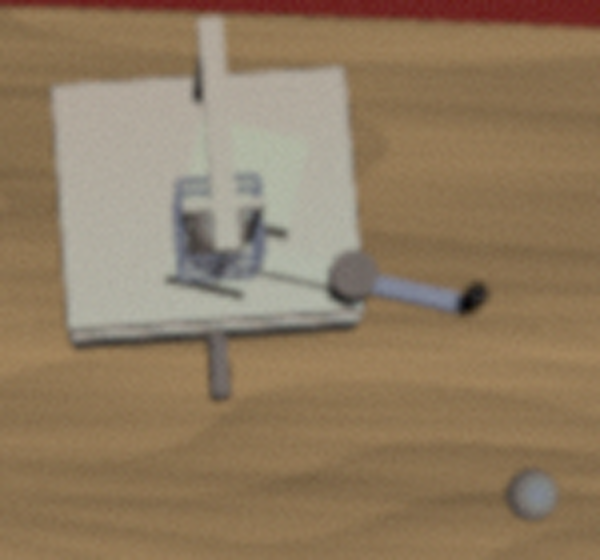

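Crop (4x, offset 280,75): deck corners are back-left (53,87), back-right (343,68), front-right (359,312) and front-left (69,329). The handle fin runs (216,335) to (220,397), and choc5 is at (532,494).

```bash
cat >> h.py <<'E'
def disp(pose,X):
    c,s=np.cos(pose[2]),np.sin(pose[2]); return np.array([pose[0]+c*X[0]-s*X[1],pose[1]+s*X[0]+c*X[1]])
E
python3 - <<'E'
from h import *
from scipy.optimize import least_squares
np.set_printoptions(precision=4,suppress=True)
pv=cam("top"); f=lambda u,v:(280+u/4,75+v/4)
L=[((82,95,.055),f(53,87)),((82,-95,.055),f(343,68)),((-78,-95,.055),f(359,312)),((-78,95,.055),f(69,329)),((-126,0,.048),f(220,395)),((-81,-157,.115),f(479,292))]
fun=lambda q: np.concatenate([w2px(pv,np.r_[disp(q,np.array(X[:2])/1000),X[2]])-np.array(u) for X,u in L])
r=least_squares(fun,[.65,0,0]); print(r.x,r.fun)
q=r.x
for n,X in dict(handle=(-.108,0),lever=(-.081,-.157),leverend=(-.028,-.153),hinge=(-.06,-.085),drop=(-.1,-.005)).items(): print(n,disp(q,X))
print("choc5",px2w(pv,f(532,494),.017)); 
im=cv2.imread("pics/top0.png")
print("plate rim",px2w(pv,(182.5,225),.026),"eye",px2w(pv,(184,225),.005))
p,V=cam("wrist");C=np.linalg.inv(V);print(C)
E
```

```text
[ 0.7001 -0.0737  0.0957] [-0.6569 -0.615   0.2879 -0.2854  1.2479 -0.2797 -0.5905  0.3176  0.1727
  0.3783 -0.4324  0.4232]
handle [ 0.5926 -0.0841]
lever [ 0.6345 -0.2378]
leverend [ 0.6869 -0.2287]
hinge [ 0.6485 -0.1641]
drop [ 0.6011 -0.0883]
choc5 [ 0.5201 -0.2936  0.017 ]
plate rim [0.4348 0.3042 0.026 ] eye [0.4351 0.3056 0.005 ]
[[ 0.4485 -0.8582 -0.2498  0.3215]
 [-0.8938 -0.4313 -0.123  -0.4829]
 [-0.0022  0.2784 -0.9605  0.3741]
 [ 0.      0.      0.      1.    ]]
```

Request:
{"api": "carry_out", "payload": {"linear": [[0.04,0.052,0],[0.04,0.052,0],[0.04,0.052,0],[0.04,0.052,0],[0.04,0.052,0],[0.04,0.052,0],[0.04,0.052,0],[0.04,0.052,0]], "angular": [[0,0,1],[0,0,1],[0,0,1],[0,0,1],[0,0,1],[0,0,1],[0,0,1],[0,0,1]], "hand": [0.5,0.5,0.5,0.5,0.5,0.5,0.5,0.5], "force": 40}}

```text
clock: 0.77
position: [0.4188, -0.3043, 0.4044]
ee_rot: [-0.0, 0.85, 0.527, -0.0]
contact_force: [0.1, -0.9, 0.0]
width: 0.0427
gripper_force: 0.0
```

Request:
{"api": "carry_out", "payload": {"linear": [[0.0435,0.055,0],[0.0435,0.055,0],[0.0435,0.055,0],[0.0435,0.055,0],[0.0435,0.055,0],[0.0435,0.055,0],[0.0435,0.055,0],[0.0435,0.055,0]], "angular": [[0,0,1],[0,0,1],[0,0,1],[0,0,1],[0,0,1],[0,0,1],[0,0,1],[0,0,1]], "hand": [0.5,0.5,0.5,0.5,0.5,0.5,0.5,0.5]}}

```text
clock: 1.43
position: [0.593, -0.0841, 0.4042]
ee_rot: [-0.0, 0.641, 0.768, -0.0]
contact_force: [-0.0, -1.0, 0.6]
width: 0.0427
gripper_force: 0.0
```

Request:
{"api": "carry_out", "payload": {"linear": [[0,0,0],[0,0,0],[0,0,0],[0,0,0],[0,0,0],[0,0,0],[0,0,0],[0,0,0]], "angular": [[0,0,1],[0,0,1],[0,0,1],[0,0,1],[0,0,1],[0,0,1],[0,0,1],[0,0,1]], "hand": [0.5,0.5,0.5,0.5,0.5,0.5,0.5,0.5]}}

```text
clock: 2.1
position: [0.5921, -0.0857, 0.4041]
ee_rot: [-0.001, 0.367, 0.93, -0.0]
contact_force: [-0.5, -0.3, -1.4]
width: 0.0425
gripper_force: 0.0
```

Request:
{"api": "carry_out", "payload": {"linear": [[0,0,0],[0,0,0],[0,0,0],[0,0,0],[0,0,0],[0,0,0],[0,0,0],[0,0,0]], "angular": [[0,0,1],[0,0,1],[0,0,1],[0,0,1],[0,0,1],[0,0,1],[0,0,1],[0,0,1]], "hand": [0.5,0.5,0.5,0.5,0.5,0.5,0.5,0.5]}}

```text
clock: 2.77
position: [0.5921, -0.0857, 0.4042]
ee_rot: [-0.001, 0.056, 0.998, 0.0]
contact_force: [0.2, -0.2, -0.3]
width: 0.0427
gripper_force: 0.0
```

Request:
{"api": "carry_out", "payload": {"linear": [[0,0,0],[0,0,0],[0,0,0],[0,0,0]], "angular": [[0,0,1],[0,0,1],[0,0,0.65],[0,0,0]], "hand": [0.5,0.5,0.5,0.5]}}

```text
clock: 3.1
position: [0.5922, -0.0857, 0.4042]
ee_rot: [-0.001, -0.048, 0.999, 0.0]
contact_force: [0.3, 0.1, 0.6]
width: 0.0426
gripper_force: 0.0
```

Run:
```python
from h import *
np.set_printoptions(precision=4,suppress=True)
T=Twt();print(T,np.arctan2(T[1,0],T[0,0]),manip.get_state()["qpos"]); shot("wrist","w1.png")
```

```text
[[-0.9953 -0.0968 -0.0011  0.5922]
 [-0.0968  0.9953  0.0004 -0.0857]
 [ 0.0011  0.0005 -1.      0.4042]
 [ 0.      0.      0.      1.    ]] -3.044636828383181 [-0.2601  0.3117  1.4542  0.0001  1.3769 -1.9279]
```

View pics/w1.png

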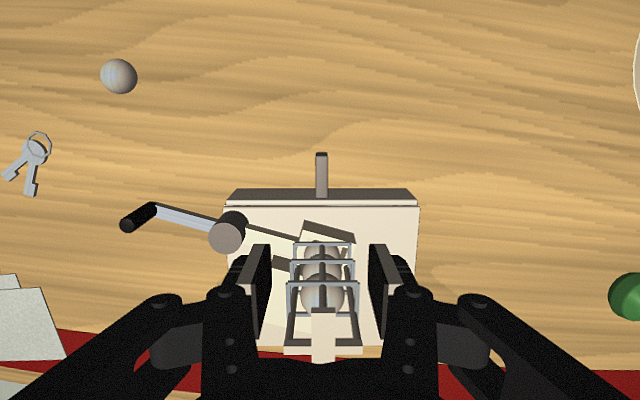

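Wrist view: three balls show in the cage, the handle fin's top runs (321,153)–(321,198), the lever post top is at (128,222), and choc5 is at (119,76).

Run:
```python
from h import *
np.set_printoptions(precision=4,suppress=True)
pv=cam("wrist")
for u,z in(((321,154),.048),((322,196),.048),((119,76),.017),((128,224),.115)): print(px2w(pv,u,z))
q=[.7001,-.0737,.0957]
print(disp(q,(-.126,0)),disp(q,(-.084,0)),disp(q,(-.081,-.157)))
```

```text
[ 0.5731 -0.0868  0.048 ]
[ 0.6136 -0.0819  0.048 ]
[ 0.5182 -0.2929  0.017 ]
[ 0.6326 -0.237   0.115 ]
[ 0.5747 -0.0857] [ 0.6165 -0.0817] [ 0.6345 -0.2377]
```

Request:
{"api": "carry_out", "payload": {"linear": [[0,0.002,-0.06],[0,0,-0.06],[0,0,-0.06],[0,0,-0.06],[0,0,-0.06],[0,0,-0.05],[0,0,-0.04],[0,0,-0.028]], "angular": [[0,0,0],[0,0,0],[0,0,0],[0,0,0],[0,0,0],[0,0,0],[0,0,0],[0,0,0]], "hand": [0.5,0.5,0.5,0.5,0.5,0.5,0.5,0.5]}}

```text
clock: 3.82
position: [0.5914, -0.0845, 0.1932]
ee_rot: [-0.002, -0.047, 0.999, 0.001]
contact_force: [-0.6, 1.3, 1.0]
width: 0.0426
gripper_force: 0.0
```

Request:
{"api": "carry_out", "payload": {"linear": [[0,0,0],[0,0,0],[0,0,0],[0,0,0],[0,0,0],[0,0,0]], "angular": [[0,0,0],[0,0,0],[0,0,0],[0,0,0],[0,0,0],[0,0,0]], "hand": [0,0,0,0,0,0]}}

```text
clock: 4.32
position: [0.5922, -0.084, 0.196]
ee_rot: [0.0, -0.048, 0.999, 0.001]
contact_force: [0.5, 5.2, -6.4]
width: 0.0112
gripper_force: 41.6
```

Request:
{"api": "carry_out", "payload": {"linear": [[-0.01,-0.001,0],[-0.02,-0.002,0],[-0.024,-0.0023,0],[-0.024,-0.0023,0],[-0.024,-0.0023,0],[-0.024,-0.0023,0],[-0.024,-0.0023,0],[-0.024,-0.0023,0]], "angular": [[0,0,0],[0,0,0],[0,0,0],[0,0,0],[0,0,0],[0,0,0],[0,0,0],[0,0,0]], "hand": [0,0,0,0,0,0,0,0]}}

```text
clock: 4.98
position: [0.5048, -0.0926, 0.196]
ee_rot: [0.0, -0.048, 0.999, 0.0]
contact_force: [1.5, 5.8, -6.9]
width: 0.0112
gripper_force: 41.4
```

Request:
{"api": "carry_out", "payload": {"linear": [[-0.02,-0.002,0],[-0.014,-0.0013,0],[-0.01,-0.001,0],[-0.006,-0.0006,0],[-0.003,-0.0002,0],[0,0,0]], "angular": [[0,0,0],[0,0,0],[0,0,0],[0,0,0],[0,0,0],[0,0,0]], "hand": [0,0,0,0,0,0]}}

```text
clock: 5.48
position: [0.48, -0.0951, 0.196]
ee_rot: [0.002, -0.047, 0.999, 0.001]
contact_force: [5.5, 7.6, -11.4]
width: 0.0112
gripper_force: 40.8
```

Request:
{"api": "carry_out", "payload": {"linear": [[0,0,0],[0,0,0],[0,0,0],[0,0,0.03],[0,0,0.05],[0,0,0.05]], "angular": [[0,0,0],[0,0,0],[0,0,0],[0,0,0],[0,0,0],[0,0,0]], "hand": [0.35,0.35,0.35,0.35,0.35,0]}}

```text
clock: 5.98
position: [0.4785, -0.0961, 0.2615]
ee_rot: [-0.001, -0.048, 0.999, -0.0]
contact_force: [0.5, -0.1, -0.2]
width: 0.0191
gripper_force: 0.0
```

Request:
{"api": "carry_out", "payload": {"linear": [[0.03,-0.036,0],[0.04,-0.048,0],[0.04,-0.048,0],[0.04,-0.048,0],[0.04,-0.048,0],[0.04,-0.04,0],[0.025,-0.02,0],[0,0,0]], "angular": [[0,0,0],[0,0,0],[0,0,0],[0,0,0],[0,0,0],[0,0,0],[0,0,0],[0,0,0]], "hand": [0,0,0,0,0,0,0,0]}}

```text
clock: 6.65
position: [0.6087, -0.2431, 0.2613]
ee_rot: [0.002, -0.047, 0.999, -0.002]
contact_force: [0.6, -0.8, 0.3]
width: -0.0
gripper_force: 0.0
```

Request:
{"api": "carry_out", "payload": {"linear": [[0.014,0.0013,0],[0.014,0.0013,0],[0.014,0.0013,0],[0.014,0.0013,0],[0.014,0.0013,0],[0.014,0.0013,0],[0.014,0.0013,0],[0.014,0.0013,0]], "angular": [[0,0,0],[0,0,0],[0,0,0],[0,0,0],[0,0,0],[0,0,0],[0,0,0],[0,0,0]], "hand": [0,0,0,0,0,0,0,0]}}

```text
clock: 7.32
position: [0.6602, -0.2339, 0.2609]
ee_rot: [-0.004, -0.049, 0.999, 0.0]
contact_force: [-8.1, 0.6, 4.3]
width: -0.0
gripper_force: 4.1
```

Request:
{"api": "carry_out", "payload": {"linear": [[0.006,0.0006,0],[0.004,0.0004,0],[0,0,0]], "angular": [[0,0,0],[0,0,0],[0,0,0]], "hand": [0,0,0]}}

```text
clock: 7.57
position: [0.6655, -0.2323, 0.2608]
ee_rot: [-0.003, -0.049, 0.999, 0.001]
contact_force: [-5.6, 0.3, 3.6]
width: 0.0001
gripper_force: 2.8
```

Request:
{"api": "carry_out", "payload": {"linear": [[0.004,0.0004,0],[0.004,0.0004,0],[0,0,0]], "angular": [[0,0,0],[0,0,0],[0,0,0]], "hand": [0,0,0]}}

```text
clock: 7.82
position: [0.6689, -0.2313, 0.2608]
ee_rot: [-0.004, -0.049, 0.999, 0.002]
contact_force: [-7.4, 3.0, 3.6]
width: -0.0001
gripper_force: 3.5
```

Request:
{"api": "carry_out", "payload": {"linear": [[0.006,0.0006,0],[0,0,0]], "angular": [[0,0,0],[0,0,0]], "hand": [0,0]}}

```text
clock: 7.98
position: [0.6708, -0.2308, 0.2608]
ee_rot: [-0.006, -0.049, 0.999, 0.002]
contact_force: [-10.9, 2.6, 5.9]
width: -0.0004
gripper_force: 5.3
```

Run:
```python
from h import *
np.set_printoptions(precision=4,suppress=True)
print(manip.get_state()["contact_force"])
a=shot("wrist","w2.png"); b=shot("top","t2.png")
c=np.vstack([a,cv2.resize(b[80:205,250:450],(640,400),interpolation=cv2.INTER_CUBIC)]); cv2.imwrite("pics/m2.png",cv2.resize(c,(480,600))[...,::-1])
```

```text
[-10.8611   2.5991   5.8748]
```

View pics/m2.png

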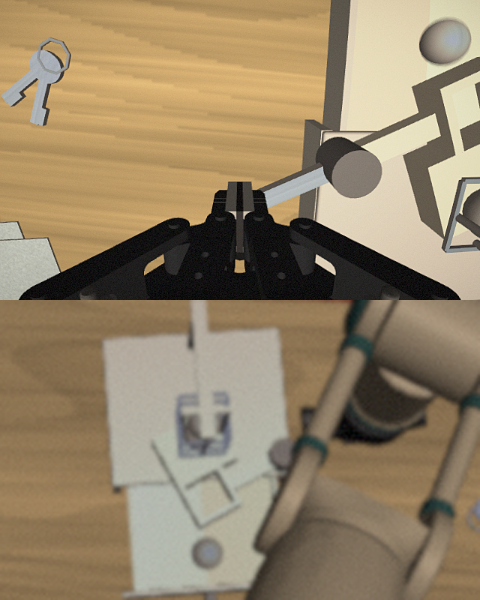

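The lever is at its stop and the first ball is in the tray, rolling to the front. I'll let the lever back and repeat.

Request:
{"api": "carry_out", "payload": {"linear": [[-0.017,-0.0016,0],[-0.017,-0.0016,0],[-0.017,-0.0016,0],[-0.017,-0.0016,0],[-0.017,-0.0016,0],[-0.017,-0.0016,0],[-0.017,-0.0016,0],[-0.017,-0.0016,0]], "angular": [[0,0,0],[0,0,0],[0,0,0],[0,0,0],[0,0,0],[0,0,0],[0,0,0],[0,0,0]], "hand": [0,0,0,0,0,0,0,0]}}

```text
clock: 8.75
position: [0.6055, -0.2398, 0.2608]
ee_rot: [0.0, -0.048, 0.999, 0.0]
contact_force: [-1.1, -0.2, -1.0]
width: 0.0001
gripper_force: 0.0
```

Request:
{"api": "carry_out", "payload": {"linear": [[0,0,0],[0,0,0],[0,0,0],[0,0,0],[0,0,0],[0,0,0],[0,0,0],[0,0,0]], "angular": [[0,0,0],[0,0,0],[0,0,0],[0,0,0],[0,0,0],[0,0,0],[0,0,0],[0,0,0]], "hand": [0,0,0,0,0,0,0,0]}}

```text
clock: 9.42
position: [0.6064, -0.2396, 0.2606]
ee_rot: [-0.0, -0.048, 0.999, 0.0]
contact_force: [-0.1, -0.2, -0.4]
width: -0.0002
gripper_force: 0.0
```

Request:
{"api": "carry_out", "payload": {"linear": [[0,0,0],[0,0,0],[0,0,0],[0,0,0],[0,0,0],[0,0,0],[0,0,0],[0,0,0]], "angular": [[0,0,0],[0,0,0],[0,0,0],[0,0,0],[0,0,0],[0,0,0],[0,0,0],[0,0,0]], "hand": [0,0,0,0,0,0,0,0]}}

```text
clock: 10.08
position: [0.6062, -0.2397, 0.2608]
ee_rot: [0.0, -0.048, 0.999, 0.0]
contact_force: [-0.7, -0.3, 0.3]
width: -0.0002
gripper_force: 0.0
```

Request:
{"api": "carry_out", "payload": {"linear": [[0.014,0.0013,0],[0.014,0.0013,0],[0.014,0.0013,0],[0.014,0.0013,0],[0.014,0.0013,0],[0.014,0.0013,0],[0.014,0.0013,0],[0.014,0.0013,0]], "angular": [[0,0,0],[0,0,0],[0,0,0],[0,0,0],[0,0,0],[0,0,0],[0,0,0],[0,0,0]], "hand": [0,0,0,0,0,0,0,0]}}

```text
clock: 10.75
position: [0.6616, -0.2345, 0.2606]
ee_rot: [-0.003, -0.048, 0.999, 0.001]
contact_force: [-7.0, 2.8, 4.6]
width: 0.0
gripper_force: 3.4
```

Request:
{"api": "carry_out", "payload": {"linear": [[0.006,0.0006,0],[0.006,0.0006,0],[0.006,0.0006,0],[0.006,0.0006,0],[0,0,0],[0,0,0]], "angular": [[0,0,0],[0,0,0],[0,0,0],[0,0,0],[0,0,0],[0,0,0]], "hand": [0,0,0,0,0,0]}}

```text
clock: 11.25
position: [0.6712, -0.2321, 0.2603]
ee_rot: [-0.006, -0.049, 0.999, 0.002]
contact_force: [-13.8, 2.9, 7.0]
width: 0.0004
gripper_force: 6.2
```

Request:
{"api": "carry_out", "payload": {"linear": [[-0.017,-0.0016,0],[-0.017,-0.0016,0],[-0.017,-0.0016,0],[-0.017,-0.0016,0],[-0.017,-0.0016,0],[-0.017,-0.0016,0],[-0.017,-0.0016,0],[-0.017,-0.0016,0]], "angular": [[0,0,0],[0,0,0],[0,0,0],[0,0,0],[0,0,0],[0,0,0],[0,0,0],[0,0,0]], "hand": [0,0,0,0,0,0,0,0]}}

```text
clock: 11.92
position: [0.6056, -0.2398, 0.261]
ee_rot: [0.0, -0.048, 0.999, -0.0]
contact_force: [1.0, -0.8, 0.6]
width: -0.0001
gripper_force: 0.0
```

Request:
{"api": "carry_out", "payload": {"linear": [[0,0,0],[0,0,0],[0,0,0],[0,0,0],[0,0,0],[0,0,0],[0,0,0],[0,0,0]], "angular": [[0,0,0],[0,0,0],[0,0,0],[0,0,0],[0,0,0],[0,0,0],[0,0,0],[0,0,0]], "hand": [0,0,0,0,0,0,0,0]}}

```text
clock: 12.58
position: [0.6064, -0.2396, 0.2606]
ee_rot: [0.0, -0.048, 0.999, 0.0]
contact_force: [-0.4, 0.6, 1.3]
width: 0.0003
gripper_force: 0.0
```

Request:
{"api": "carry_out", "payload": {"linear": [[0,0,0],[0,0,0],[0,0,0],[0,0,0],[0,0,0],[0,0,0],[0,0,0],[0,0,0]], "angular": [[0,0,0],[0,0,0],[0,0,0],[0,0,0],[0,0,0],[0,0,0],[0,0,0],[0,0,0]], "hand": [0,0,0,0,0,0,0,0]}}

```text
clock: 13.25
position: [0.6062, -0.2397, 0.2607]
ee_rot: [-0.0, -0.048, 0.999, 0.0]
contact_force: [-0.2, 0.4, -0.3]
width: 0.0004
gripper_force: 0.0
```

Request:
{"api": "carry_out", "payload": {"linear": [[0.014,0.0013,0],[0.014,0.0013,0],[0.014,0.0013,0],[0.014,0.0013,0],[0.014,0.0013,0],[0.014,0.0013,0],[0.014,0.0013,0],[0.014,0.0013,0]], "angular": [[0,0,0],[0,0,0],[0,0,0],[0,0,0],[0,0,0],[0,0,0],[0,0,0],[0,0,0]], "hand": [0,0,0,0,0,0,0,0]}}

```text
clock: 13.92
position: [0.6617, -0.2345, 0.2606]
ee_rot: [-0.003, -0.048, 0.999, 0.001]
contact_force: [-6.8, 2.1, 5.0]
width: 0.0001
gripper_force: 3.4
```

Request:
{"api": "carry_out", "payload": {"linear": [[0.006,0.0006,0],[0.006,0.0006,0],[0.006,0.0006,0],[0.006,0.0006,0],[0,0,0],[0,0,0]], "angular": [[0,0,0],[0,0,0],[0,0,0],[0,0,0],[0,0,0],[0,0,0]], "hand": [0,0,0,0,0,0]}}

```text
clock: 14.42
position: [0.6712, -0.2321, 0.2603]
ee_rot: [-0.006, -0.049, 0.999, 0.002]
contact_force: [-12.9, 1.7, 6.9]
width: 0.0001
gripper_force: 6.2
```

Request:
{"api": "carry_out", "payload": {"linear": [[-0.017,-0.0016,0],[-0.017,-0.0016,0],[-0.017,-0.0016,0],[-0.017,-0.0016,0],[-0.017,-0.0016,0],[-0.017,-0.0016,0],[-0.017,-0.0016,0],[-0.017,-0.0016,0]], "angular": [[0,0,0],[0,0,0],[0,0,0],[0,0,0],[0,0,0],[0,0,0],[0,0,0],[0,0,0]], "hand": [0,0,0,0,0,0,0,0]}}

```text
clock: 15.08
position: [0.6056, -0.2398, 0.261]
ee_rot: [0.0, -0.048, 0.999, -0.0]
contact_force: [-0.7, 0.3, 0.9]
width: -0.0002
gripper_force: 0.0
```

Request:
{"api": "carry_out", "payload": {"linear": [[0,0,0.06],[0,0,0.06],[-0.06,0.05,0.06],[-0.06,0.07,0],[-0.06,0.07,0],[-0.05,0.06,0],[0,0,0],[0,0,0]], "angular": [[0,0,0],[0,0,0],[0,0,0],[0,0,0],[0,0,0],[0,0,0],[0,0,0],[0,0,0]], "hand": [0.65,0.65,0.65,0.65,0.65,0.65,0.65,0.65]}}

```text
clock: 15.75
position: [0.4998, -0.1238, 0.3467]
ee_rot: [0.0, -0.049, 0.999, -0.0]
contact_force: [1.1, -0.1, 0.3]
width: 0.0557
gripper_force: 0.0
```

Run:
```python
from h import *
np.set_printoptions(precision=4,suppress=True)
print(Twt(),manip.get_state()["contact_force"])
a=shot("wrist","w3.png"); b=shot("top","t3.png")
c=np.vstack([a[:,:],b]); cv2.imwrite("pics/m3.png",cv2.resize(c,(480,600))[...,::-1])
```

```text
[[-0.9952 -0.0978  0.0007  0.4998]
 [-0.0978  0.9952 -0.0001 -0.1238]
 [-0.0007 -0.0001 -1.      0.3467]
 [ 0.      0.      0.      1.    ]] [ 1.0541 -0.1473  0.2899]
```

View pics/m3.png

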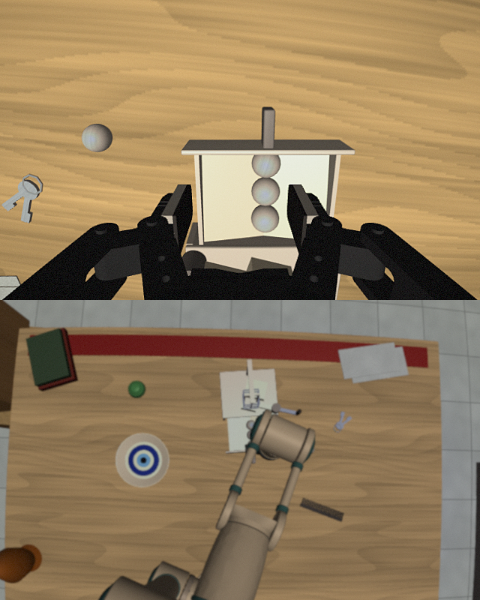

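All three balls lie in a row in the tray, at wrist pixels (353,219), (353,255) and (352,290). The cage is empty. The plate seems to have been knocked, now at about top (189,213).

```bash
cat >> h.py <<'E'
def plate():
    im=manip.get_image("top"); hsv=cv2.cvtColor(im,cv2.COLOR_RGB2HSV)
    m=cv2.inRange(hsv,(105,120,40),(130,255,255)); m[:,:100]=0; m[:, 300:]=0; m[:130]=0; m[330:]=0
    v,u=np.nonzero(m); (c,r)=cv2.minEnclosingCircle(np.c_[u,v].astype(np.float32)); return c,r,px2w(cam("top"),c,.005)
E
python3 - <<'E'
from h import *
np.set_printoptions(precision=4,suppress=True)
pv=cam("wrist")
for u in((353,219),(353,255),(352,290)): print(px2w(pv,u,.028))
print(px2w(pv,(129.5,184),.017))
print(plate()); q=[.7001,-.0737,.0957]; print(disp(q,(-.173,0)))
E
```

```text
[ 0.5323 -0.0948  0.028 ]
[ 0.5665 -0.0905  0.028 ]
[ 0.6022 -0.087   0.028 ]
[ 0.5227 -0.2963  0.017 ]
((190.89865112304688, 213.23648071289062), 19.6689510345459, array([0.4665, 0.2885, 0.005 ]))
[ 0.5279 -0.0902]
```

Request:
{"api": "carry_out", "payload": {"linear": [[0.03,0.032,0],[0.028,0.032,-0.04],[0,0,-0.06],[0,0,-0.06],[0,0,-0.06],[0,0,-0.05],[0,0,-0.03],[0,0,-0.014]], "angular": [[0,0,0],[0,0,0],[0,0,0],[0,0,0],[0,0,0],[0,0,0],[0,0,0],[0,0,0]], "hand": [0.65,0.65,0.65,0.65,0.65,0.65,0.65,0.65]}}

```text
clock: 16.57
position: [0.5309, -0.0942, 0.1862]
ee_rot: [-0.002, -0.048, 0.999, 0.001]
contact_force: [-2.4, 0.4, 17.3]
width: 0.0551
gripper_force: 9.0
```

Request:
{"api": "carry_out", "payload": {"linear": [[0,0,0],[0,0,0],[0,0,0],[0,0,0],[0,0,0],[0,0,0],[0,0,0]], "angular": [[0,0,0],[0,0,0],[0,0,0],[0,0,0],[0,0,0],[0,0,0],[0,0,0]], "hand": [0.65,0.2,0.2,0.2,0.2,0.2,0.2], "force": 25}}

```text
clock: 17.15
position: [0.5313, -0.0936, 0.1898]
ee_rot: [0.001, -0.048, 0.999, -0.001]
contact_force: [2.0, -0.9, 0.9]
width: 0.0326
gripper_force: 24.9
```

Request:
{"api": "carry_out", "payload": {"linear": [[0,0,0.03],[0,0,0.05],[0,0,0.06],[0,0,0.06],[0,0,0.03],[0,0,0]], "angular": [[0,0,0],[0,0,0],[0,0,0],[0,0,0],[0,0,0],[0,0,0]], "hand": [0.2,0.2,0.2,0.2,0.2,0.2], "force": 40}}

```text
clock: 17.65
position: [0.5316, -0.0934, 0.308]
ee_rot: [0.004, -0.048, 0.999, -0.001]
contact_force: [-0.1, 0.9, -0.5]
width: 0.0321
gripper_force: 40.9
```

Request:
{"api": "carry_out", "payload": {"linear": [[-0.005,0.04,0],[-0.007,0.07,0],[-0.007,0.07,0],[-0.007,0.07,0],[-0.007,0.07,0],[-0.007,0.07,0],[-0.007,0.07,0],[-0.007,0.07,0]], "angular": [[0,0,0],[0,0,0],[0,0,0],[0,0,0],[0,0,0],[0,0,0],[0,0,0],[0,0,0]], "hand": [0.2,0.2,0.2,0.2,0.2,0.2,0.2,0.2]}}

```text
clock: 18.32
position: [0.5024, 0.1732, 0.3027]
ee_rot: [-0.001, -0.048, 0.999, -0.0]
contact_force: [-0.1, 0.6, -0.9]
width: 0.0318
gripper_force: 40.9
```

Request:
{"api": "carry_out", "payload": {"linear": [[-0.007,0.07,0],[-0.007,0.07,0],[-0.007,0.07,0],[-0.007,0.06,0],[-0.003,0.023,0],[0,0,0]], "angular": [[0,0,0],[0,0,0],[0,0,0],[0,0,0],[0,0,0],[0,0,0]], "hand": [0.2,0.2,0.2,0.2,0.2,0.2]}}

```text
clock: 18.82
position: [0.4871, 0.3203, 0.3026]
ee_rot: [-0.001, -0.05, 0.999, -0.0]
contact_force: [0.2, -1.0, -0.3]
width: 0.0316
gripper_force: 40.9
```

Run:
```python
from h import *
print(plate()); shot("wrist","w4.png")
```

```text
((190.89865112304688, 213.23648071289062), 19.6689510345459, array([0.4664972 , 0.28853826, 0.005     ]))
```

View pics/w4.png

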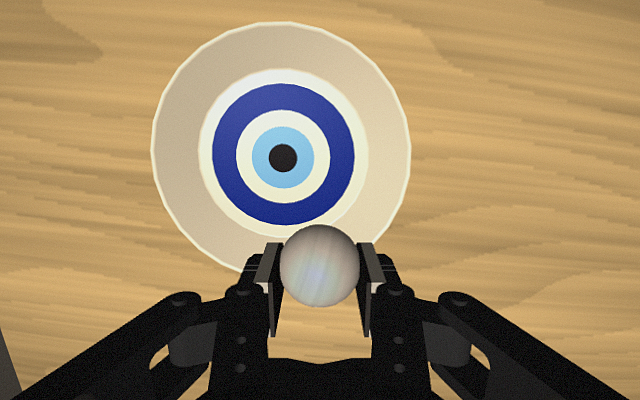

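The ball is held in the pads around (320,265), and the plate eye is at (283,157) in the wrist view.

Run:
```python
from h import *
pv=cam("wrist"); print(px2w(pv,(283,157),.005)); T=Twt()
# held ball: centre guess along tool axis
for d in (.150,.155,.16,.165): print(d,w2px(pv,T[:3,3]+T[:3,2]*d))
```

```text
[0.46428265 0.28557355 0.005     ]
0.15 [322.30488872 287.10091935]
0.155 [322.19588267 280.60305972]
0.16 [322.09386386 274.52585049]
0.165 [321.99819392 268.83044607]
```

Request:
{"api": "carry_out", "payload": {"linear": [[0,-0.004,-0.03],[0,0,-0.05],[0,0,-0.05],[0,0,-0.04],[0,0,-0.03],[0,0,-0.02],[0,0,0],[0,0,0]], "angular": [[0,0,0],[0,0,0],[0,0,0],[0,0,0],[0,0,0],[0,0,0],[0,0,0],[0,0,0]], "hand": [0.2,0.2,0.2,0.2,0.2,0.2,0.2,0.2]}}

```text
clock: 19.58
position: [0.4884, 0.3151, 0.194]
ee_rot: [-0.0, -0.047, 0.999, -0.0]
contact_force: [0.6, 0.4, -0.6]
width: 0.0316
gripper_force: 40.9
```

Request:
{"api": "carry_out", "payload": {"linear": [[0,0,0],[0,0,0],[0,0,0],[0,0,0],[0,0,0.02],[0,0,0.06],[0,0,0.07],[0,0,0.07]], "angular": [[0,0,0],[0,0,0],[0,0,0],[0,0,0],[0,0,0],[0,0,0],[0,0,0],[0,0,0]], "hand": [0.52,0.52,0.52,0.52,0.52,0.52,0.52,0.52]}}

```text
clock: 20.25
position: [0.4877, 0.3162, 0.3057]
ee_rot: [-0.001, -0.048, 0.999, -0.0]
contact_force: [0.5, 1.0, -1.4]
width: 0.0447
gripper_force: 0.0
```

Request:
{"api": "carry_out", "payload": {"linear": [[0.004,-0.04,0],[0.007,-0.07,0],[0.007,-0.07,0],[0.007,-0.07,0],[0.007,-0.07,0],[0.007,-0.07,0],[0.007,-0.07,0],[0.007,-0.07,0]], "angular": [[0,0,0],[0,0,0],[0,0,0],[0,0,0],[0,0,0],[0,0,0],[0,0,0],[0,0,0]], "hand": [0.52,0.52,0.52,0.52,0.65,0.65,0.65,0.65]}}

```text
clock: 20.92
position: [0.5144, 0.0497, 0.3053]
ee_rot: [0.001, -0.048, 0.999, -0.0]
contact_force: [1.2, -0.2, 1.0]
width: 0.0552
gripper_force: 0.0
```

Request:
{"api": "carry_out", "payload": {"linear": [[0.007,-0.07,0],[0.007,-0.07,0],[0.007,-0.07,0],[0.007,-0.05,0],[0.001,-0.027,0],[0,0,0],[0,0,0]], "angular": [[0,0,0],[0,0,0],[0,0,0],[0,0,0],[0,0,0],[0,0,0],[0,0,0]], "hand": [0.65,0.65,0.65,0.65,0.65,0.65,0.65]}}

```text
clock: 21.5
position: [0.5289, -0.0922, 0.3045]
ee_rot: [0.0, -0.047, 0.999, 0.001]
contact_force: [-0.5, 0.8, -0.0]
width: 0.0557
gripper_force: 0.0
```

Run:
```python
from h import *
shot("wrist","w5.png"); print(Twt()[:3,3])
```

```text
[ 0.5287901  -0.09144821  0.30435945]
```

View pics/w5.png

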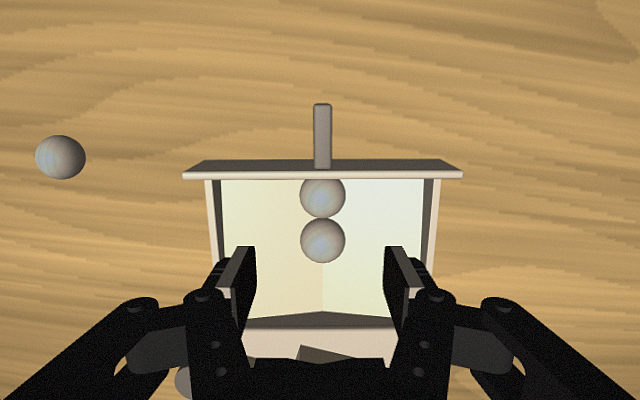

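The two remaining balls have rolled forward and sit at (322,196) and (322,240); choc5 is at (60,157).

Run:
```python
from h import *
pv=cam("wrist"); print(px2w(pv,(322,196),.028),px2w(pv,(322,240),.028),px2w(pv,(60,157),.017))
print(px2w(pv,(322,107),.048))
```

```text
[ 0.52800946 -0.09028249  0.028     ] [ 0.562472   -0.08690858  0.028     ] [ 0.51912458 -0.29302275  0.017     ]
[ 0.46464673 -0.09665965  0.048     ]
```

Request:
{"api": "carry_out", "payload": {"linear": [[-0.002,0.002,-0.04],[0,0,-0.05],[0,0,-0.05],[0,0,-0.04],[0,0,-0.03],[0,0,-0.016],[0,0,-0.006],[0,0,0]], "angular": [[0,0,0],[0,0,0],[0,0,0],[0,0,0],[0,0,0],[0,0,0],[0,0,0],[0,0,0]], "hand": [0.65,0.65,0.65,0.65,0.65,0.65,0.65,0.65]}}

```text
clock: 22.22
position: [0.5281, -0.0903, 0.1879]
ee_rot: [-0.0, -0.049, 0.999, 0.0]
contact_force: [-0.1, 0.5, -1.3]
width: 0.0558
gripper_force: 0.0
```

Request:
{"api": "carry_out", "payload": {"linear": [[0,0,0],[0,0,0],[0,0,0],[0,0,0],[0,0,0],[0,0,0]], "angular": [[0,0,0],[0,0,0],[0,0,0],[0,0,0],[0,0,0],[0,0,0]], "hand": [0.2,0.2,0.2,0.2,0.2,0.2], "force": 30}}

```text
clock: 22.72
position: [0.5286, -0.0915, 0.1894]
ee_rot: [0.001, -0.048, 0.999, -0.0]
contact_force: [-1.0, 0.4, 7.2]
width: 0.0323
gripper_force: 29.6
```

Request:
{"api": "carry_out", "payload": {"linear": [[0,0,0.03],[0,0,0.05],[0,0,0.06],[0,0,0.06],[0,0,0.03],[0,0,0]], "angular": [[0,0,0],[0,0,0],[0,0,0],[0,0,0],[0,0,0],[0,0,0]], "hand": [0.2,0.2,0.2,0.2,0.2,0.2], "force": 40}}

```text
clock: 23.22
position: [0.5293, -0.0917, 0.3072]
ee_rot: [0.004, -0.048, 0.999, -0.001]
contact_force: [1.0, 0.8, 0.1]
width: 0.0317
gripper_force: 40.8
```

Request:
{"api": "carry_out", "payload": {"linear": [[-0.01,0.04,0],[-0.015,0.07,0],[-0.015,0.07,0],[-0.015,0.07,0],[-0.015,0.07,0],[-0.015,0.07,0],[-0.015,0.07,0],[-0.015,0.07,0]], "angular": [[0,0,0],[0,0,0],[0,0,0],[0,0,0],[0,0,0],[0,0,0],[0,0,0],[0,0,0]], "hand": [0.2,0.2,0.2,0.2,0.2,0.2,0.2,0.2]}}

```text
clock: 23.88
position: [0.4695, 0.1751, 0.3019]
ee_rot: [-0.001, -0.048, 0.999, -0.0]
contact_force: [0.7, -0.0, 0.3]
width: 0.0316
gripper_force: 40.8
```

Request:
{"api": "carry_out", "payload": {"linear": [[-0.015,0.07,0],[-0.015,0.07,0],[-0.015,0.07,0],[-0.009,0.052,0],[-0.003,0.025,0],[0,0,0]], "angular": [[0,0,0],[0,0,0],[0,0,0],[0,0,0],[0,0,0],[0,0,0]], "hand": [0.2,0.2,0.2,0.2,0.2,0.2]}}

```text
clock: 24.38
position: [0.4415, 0.3192, 0.3019]
ee_rot: [-0.001, -0.05, 0.999, 0.0]
contact_force: [0.3, -0.1, -0.2]
width: 0.0318
gripper_force: 40.8
```

Run:
```python
from h import *
print(plate(),Twt()[:3,3]); shot("wrist","w6.png")
```

```text
((190.89865112304688, 213.23648071289062), 19.6689510345459, array([0.4664972 , 0.28853826, 0.005     ])) [0.44171919 0.31768164 0.30198337]
```

View pics/w6.png

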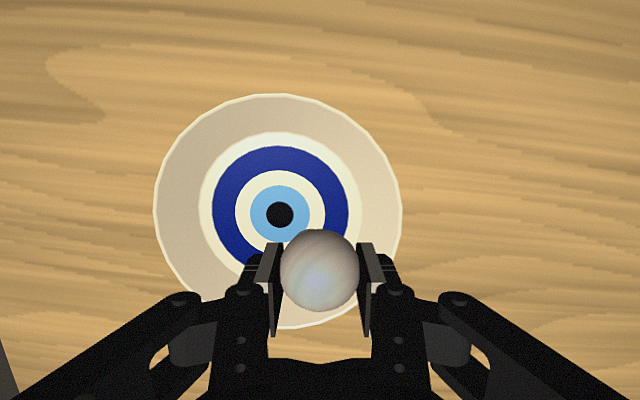

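Held ball at (320,270), plate eye at (280,214). Ball 1 is hidden behind the hand, so this spot is clear. Placing.

Request:
{"api": "carry_out", "payload": {"linear": [[0,-0.002,-0.03],[0,0,-0.05],[0,0,-0.05],[0,0,-0.04],[0,0,-0.03],[0,0,-0.018],[0,0,0],[0,0,0]], "angular": [[0,0,0],[0,0,0],[0,0,0],[0,0,0],[0,0,0],[0,0,0],[0,0,0],[0,0,0]], "hand": [0.2,0.2,0.2,0.2,0.2,0.2,0.2,0.2]}}

```text
clock: 25.15
position: [0.4426, 0.3152, 0.194]
ee_rot: [-0.0, -0.047, 0.999, -0.0]
contact_force: [-0.3, 0.3, -0.9]
width: 0.0319
gripper_force: 40.8
```

Request:
{"api": "carry_out", "payload": {"linear": [[0,0,0],[0,0,0],[0,0,0],[0,0,0],[0,0,0.02],[0,0,0.06],[0,0,0.07],[0,0,0.07]], "angular": [[0,0,0],[0,0,0],[0,0,0],[0,0,0],[0,0,0],[0,0,0],[0,0,0],[0,0,0]], "hand": [0.52,0.52,0.52,0.52,0.52,0.52,0.52,0.52]}}

```text
clock: 25.82
position: [0.4417, 0.3161, 0.3058]
ee_rot: [-0.0, -0.048, 0.999, -0.0]
contact_force: [0.8, 0.8, 0.1]
width: 0.0443
gripper_force: 0.0
```

Request:
{"api": "carry_out", "payload": {"linear": [[0.01,-0.04,0],[0.015,-0.07,0],[0.015,-0.07,0],[0.015,-0.07,0],[0.015,-0.07,0],[0.015,-0.07,0],[0.015,-0.07,0],[0.015,-0.07,0]], "angular": [[0,0,0],[0,0,0],[0,0,0],[0,0,0],[0,0,0],[0,0,0],[0,0,0],[0,0,0]], "hand": [0.52,0.52,0.52,0.52,0.65,0.65,0.65,0.65]}}

```text
clock: 26.48
position: [0.4996, 0.0497, 0.3053]
ee_rot: [0.001, -0.048, 0.999, 0.0]
contact_force: [0.2, -0.4, -0.0]
width: 0.0554
gripper_force: 0.0
```

Request:
{"api": "carry_out", "payload": {"linear": [[0.015,-0.07,0],[0.015,-0.07,0],[0.015,-0.07,0],[0.012,-0.052,0],[0.003,-0.024,0],[0,0,0],[0,0,0]], "angular": [[0,0,0],[0,0,0],[0,0,0],[0,0,0],[0,0,0],[0,0,0],[0,0,0]], "hand": [0.65,0.65,0.65,0.65,0.65,0.65,0.65]}}

```text
clock: 27.07
position: [0.5293, -0.0915, 0.3044]
ee_rot: [-0.0, -0.047, 0.999, 0.001]
contact_force: [-0.1, 1.0, -0.3]
width: 0.0559
gripper_force: 0.0
```

Run:
```python
from h import *
a=shot("wrist","w7.png"); b=shot("top","t7.png"); print(Twt()[:3,3],plate())
c=np.vstack([a,cv2.resize(b[150:275,100:300],(640,400),interpolation=cv2.INTER_CUBIC)]); cv2.imwrite("pics/m7.png",cv2.resize(c,(480,600))[...,::-1])
```

```text
[ 0.52907817 -0.09033853  0.30423801] ((191.0, 213.1666717529297), 19.57970428466797, array([0.46668793, 0.28827656, 0.005     ]))
```

View pics/m7.png

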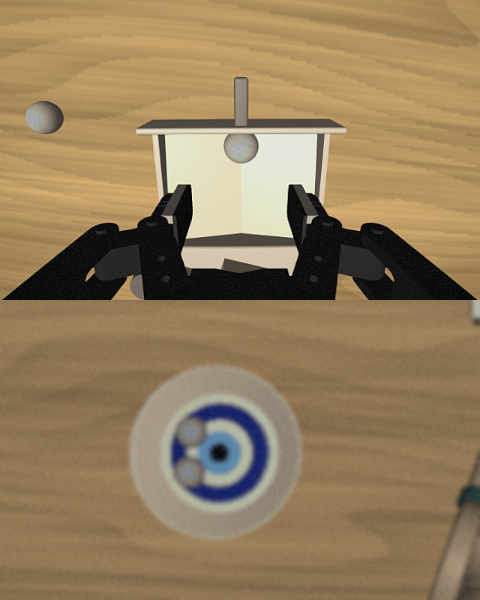

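Two balls sit on the plate at the +y side, and the third is at the tray front (321,196). I'll repeat the same grasp.

Request:
{"api": "carry_out", "payload": {"linear": [[-0.002,0.002,-0.04],[0,0,-0.05],[0,0,-0.05],[0,0,-0.04],[0,0,-0.03],[0,0,-0.016],[0,0,-0.006],[0,0,0]], "angular": [[0,0,0],[0,0,0],[0,0,0],[0,0,0],[0,0,0],[0,0,0],[0,0,0],[0,0,0]], "hand": [0.65,0.65,0.65,0.65,0.65,0.65,0.65,0.65]}}

```text
clock: 27.88
position: [0.5286, -0.0899, 0.1879]
ee_rot: [-0.0, -0.049, 0.999, 0.0]
contact_force: [-0.5, 0.2, -0.4]
width: 0.0553
gripper_force: 0.0
```

Request:
{"api": "carry_out", "payload": {"linear": [[0,0,0],[0,0,0],[0,0,0],[0,0,0],[0,0,0],[0,0,0]], "angular": [[0,0,0],[0,0,0],[0,0,0],[0,0,0],[0,0,0],[0,0,0]], "hand": [0.2,0.2,0.2,0.2,0.2,0.2], "force": 30}}

```text
clock: 28.38
position: [0.5292, -0.0911, 0.1894]
ee_rot: [0.001, -0.048, 0.999, -0.0]
contact_force: [-0.8, -0.9, 5.7]
width: 0.0322
gripper_force: 29.6
```

Request:
{"api": "carry_out", "payload": {"linear": [[0,0,0.03],[0,0,0.05],[0,0,0.06],[0,0,0.06],[0,0,0.03],[0,0,0]], "angular": [[0,0,0],[0,0,0],[0,0,0],[0,0,0],[0,0,0],[0,0,0]], "hand": [0.2,0.2,0.2,0.2,0.2,0.2], "force": 40}}

```text
clock: 28.88
position: [0.5298, -0.0911, 0.3071]
ee_rot: [0.004, -0.048, 0.999, -0.001]
contact_force: [0.2, -0.4, 0.1]
width: 0.0318
gripper_force: 40.8
```

Request:
{"api": "carry_out", "payload": {"linear": [[-0.004,0.04,0],[-0.008,0.07,0],[-0.008,0.07,0],[-0.008,0.07,0],[-0.008,0.07,0],[-0.008,0.07,0],[-0.008,0.07,0],[-0.008,0.07,0]], "angular": [[0,0,0],[0,0,0],[0,0,0],[0,0,0],[0,0,0],[0,0,0],[0,0,0],[0,0,0]], "hand": [0.2,0.2,0.2,0.2,0.2,0.2,0.2,0.2]}}

```text
clock: 29.55
position: [0.4976, 0.1757, 0.3018]
ee_rot: [-0.001, -0.048, 0.999, -0.0]
contact_force: [0.9, 0.0, 0.4]
width: 0.0318
gripper_force: 40.8
```

Request:
{"api": "carry_out", "payload": {"linear": [[-0.008,0.06,0],[-0.008,0.06,0],[-0.006,0.035,0],[-0.002,0.009,0],[0,0,0],[0,0,0]], "angular": [[0,0,0],[0,0,0],[0,0,0],[0,0,0],[0,0,0],[0,0,0]], "hand": [0.2,0.2,0.2,0.2,0.2,0.2]}}

```text
clock: 30.05
position: [0.4863, 0.2557, 0.3022]
ee_rot: [-0.001, -0.048, 0.999, -0.001]
contact_force: [0.2, -0.8, -0.1]
width: 0.0314
gripper_force: 40.8
```

Run:
```python
from h import *
print(plate(),Twt()[:3,3])
```

```text
((197.0, 218.5), 17.414173126220703, array([0.45313727, 0.27182103, 0.005     ])) [0.48654729 0.25529978 0.30242468]
```

Request:
{"api": "carry_out", "payload": {"linear": [[0,0,-0.03],[0,0,-0.05],[0,0,-0.05],[0,0,-0.04],[0,0,-0.03],[0,0,-0.018],[0,0,0],[0,0,0]], "angular": [[0,0,0],[0,0,0],[0,0,0],[0,0,0],[0,0,0],[0,0,0],[0,0,0],[0,0,0]], "hand": [0.2,0.2,0.2,0.2,0.2,0.2,0.2,0.2]}}

```text
clock: 30.77
position: [0.487, 0.2555, 0.1941]
ee_rot: [-0.0, -0.047, 0.999, -0.0]
contact_force: [-0.6, 0.1, -0.8]
width: 0.0316
gripper_force: 40.8
```

Request:
{"api": "carry_out", "payload": {"linear": [[0,0,0],[0,0,0],[0,0,0],[0,0,0],[0,0,0.02],[0,0,0.06],[0,0,0.07],[0,0,0.07]], "angular": [[0,0,0],[0,0,0],[0,0,0],[0,0,0],[0,0,0],[0,0,0],[0,0,0],[0,0,0]], "hand": [0.5,0.5,0.5,0.5,0.5,0.5,0.5,0.5]}}

```text
clock: 31.43
position: [0.4862, 0.2562, 0.3057]
ee_rot: [-0.001, -0.048, 0.999, -0.0]
contact_force: [0.2, 0.0, -0.2]
width: 0.0426
gripper_force: 0.0
```

Request:
{"api": "carry_out", "payload": {"linear": [[0.003,-0.04,0],[0.004,-0.07,0],[0.004,-0.07,0],[0.004,-0.07,0],[0.004,-0.07,0],[0.004,-0.07,0],[0.004,-0.07,0],[0.004,-0.07,0]], "angular": [[0,0,0],[0,0,0],[0,0,0],[0,0,0],[0,0,0],[0,0,0],[0,0,0],[0,0,0]], "hand": [0.5,0.5,0.5,0.65,0.65,0.65,0.65,0.65]}}

```text
clock: 32.1
position: [0.5018, -0.0103, 0.3053]
ee_rot: [0.001, -0.048, 0.999, -0.0]
contact_force: [1.5, 0.3, 0.3]
width: 0.0557
gripper_force: 0.0
```

Request:
{"api": "carry_out", "payload": {"linear": [[0.004,-0.07,0],[0.004,-0.07,0],[0.004,-0.07,0],[0.004,-0.07,0],[0.004,-0.07,0],[0.004,-0.07,0],[0.004,-0.07,0],[0.007,-0.07,0]], "angular": [[0,0,0],[0,0,0],[0,0,0],[0,0,0],[0,0,0],[0,0,0],[0,0,0],[0,0,0]], "hand": [0.65,0.65,0.65,0.65,0.65,0.65,0.65,0.65]}}

```text
clock: 32.77
position: [0.5192, -0.2903, 0.3052]
ee_rot: [0.0, -0.048, 0.999, -0.0]
contact_force: [1.5, 0.4, 0.6]
width: 0.0557
gripper_force: 0.0
```

Request:
{"api": "carry_out", "payload": {"linear": [[0,-0.008,0],[0,0,0],[0,0,0],[0,0,0]], "angular": [[0,0,0],[0,0,0],[0,0,0],[0,0,0]], "hand": [0.65,0.65,0.65,0.65]}}

```text
clock: 33.1
position: [0.5194, -0.2915, 0.3044]
ee_rot: [-0.0, -0.048, 0.999, 0.001]
contact_force: [-0.1, 0.5, 0.3]
width: 0.0557
gripper_force: 0.0
```

Run:
```python
from h import *
a=shot("wrist","w8.png"); b=shot("top","t8.png"); print(Twt()[:3,3],plate())
c=np.vstack([a,cv2.resize(b[150:275,100:300],(640,400),interpolation=cv2.INTER_CUBIC)]); cv2.imwrite("pics/m8.png",cv2.resize(c,(480,600))[...,::-1])
```

```text
[ 0.51952952 -0.29124204  0.30441528] ((191.08758544921875, 213.2007293701172), 19.595375061035156, array([0.46660494, 0.28804051, 0.005     ]))
```

View pics/m8.png

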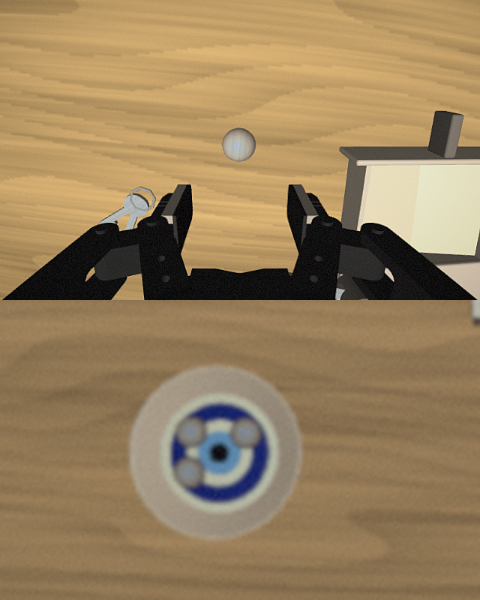

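Three balls on the plate; choc5 at wrist (319,193), the tray is clear of the hand.

Run:
```python
from h import *
print(px2w(cam("wrist"),(318.8,192.7),.017))
```

```text
[ 0.51963038 -0.29266295  0.017     ]
```

Request:
{"api": "carry_out", "payload": {"linear": [[0,-0.002,-0.04],[0,0,-0.05],[0,0,-0.05],[0,0,-0.05],[0,0,-0.035],[0,0,-0.018],[0,0,-0.008],[0,0,0]], "angular": [[0,0,0],[0,0,0],[0,0,0],[0,0,0],[0,0,0],[0,0,0],[0,0,0],[0,0,0]], "hand": [0.65,0.65,0.65,0.65,0.65,0.65,0.65,0.65]}}

```text
clock: 33.92
position: [0.5197, -0.2933, 0.1783]
ee_rot: [-0.0, -0.048, 0.999, 0.0]
contact_force: [0.1, -0.4, 0.2]
width: 0.0554
gripper_force: 0.0
```

Request:
{"api": "carry_out", "payload": {"linear": [[0,0,0],[0,0,0],[0,0,0],[0,0,0],[0,0,0],[0,0,0]], "angular": [[0,0,0],[0,0,0],[0,0,0],[0,0,0],[0,0,0],[0,0,0]], "hand": [0.2,0.2,0.2,0.2,0.2,0.2], "force": 30}}

```text
clock: 34.42
position: [0.5202, -0.2941, 0.1799]
ee_rot: [0.001, -0.048, 0.999, -0.001]
contact_force: [0.3, 0.8, 5.6]
width: 0.032
gripper_force: 29.8
```

Request:
{"api": "carry_out", "payload": {"linear": [[0,0,0.03],[0,0,0.05],[0,0,0.06],[0,0,0.06],[0,0,0.04],[0,0,0.01],[0,0,0]], "angular": [[0,0,0],[0,0,0],[0,0,0],[0,0,0],[0,0,0],[0,0,0],[0,0,0]], "hand": [0.2,0.2,0.2,0.2,0.2,0.2,0.2], "force": 40}}

```text
clock: 35.0
position: [0.5199, -0.294, 0.3053]
ee_rot: [0.001, -0.048, 0.999, -0.001]
contact_force: [0.6, -0.3, -0.3]
width: 0.0315
gripper_force: 39.6
```

Request:
{"api": "carry_out", "payload": {"linear": [[-0.006,0.04,0],[-0.01,0.07,0],[-0.01,0.07,0],[-0.01,0.07,0],[-0.01,0.07,0],[-0.01,0.07,0],[-0.01,0.07,0],[-0.01,0.07,0]], "angular": [[0,0,0],[0,0,0],[0,0,0],[0,0,0],[0,0,0],[0,0,0],[0,0,0],[0,0,0]], "hand": [0.2,0.2,0.2,0.2,0.2,0.2,0.2,0.2]}}

```text
clock: 35.67
position: [0.4802, -0.0272, 0.3016]
ee_rot: [-0.002, -0.048, 0.999, 0.001]
contact_force: [-0.1, -0.9, 0.4]
width: 0.0318
gripper_force: 39.7
```

Request:
{"api": "carry_out", "payload": {"linear": [[-0.01,0.07,0],[-0.01,0.07,0],[-0.01,0.07,0],[-0.01,0.07,0],[-0.01,0.07,0],[-0.01,0.07,0],[-0.01,0.07,0],[-0.005,0.05,0]], "angular": [[0,0,0],[0,0,0],[0,0,0],[0,0,0],[0,0,0],[0,0,0],[0,0,0],[0,0,0]], "hand": [0.2,0.2,0.2,0.2,0.2,0.2,0.2,0.2]}}

```text
clock: 36.33
position: [0.4425, 0.2434, 0.3015]
ee_rot: [-0.002, -0.049, 0.999, -0.0]
contact_force: [0.7, 0.3, 0.6]
width: 0.0317
gripper_force: 39.7
```

Request:
{"api": "carry_out", "payload": {"linear": [[0,0.02,0],[0,0.01,0],[0,0,0],[0,0,0]], "angular": [[0,0,0],[0,0,0],[0,0,0],[0,0,0]], "hand": [0.2,0.2,0.2,0.2]}}

```text
clock: 36.67
position: [0.4441, 0.2553, 0.3027]
ee_rot: [-0.001, -0.048, 0.999, -0.001]
contact_force: [0.4, -0.3, 0.8]
width: 0.0317
gripper_force: 39.7
```

Run:
```python
from h import *
print(Twt()[:3,3]); shot("wrist","w9.png")
```

```text
[0.44410031 0.25530422 0.30274497]
```

View pics/w9.png

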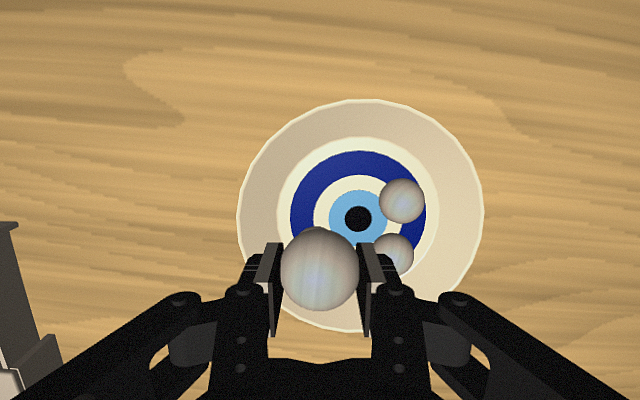

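The held ball is at (320,268), with plate balls at (402,201) and (393,255), about 60 mm clear in y. Placing.

Request:
{"api": "carry_out", "payload": {"linear": [[0,0,-0.03],[0,0,-0.05],[0,0,-0.05],[0,0,-0.04],[0,0,-0.03],[0,0,-0.018],[0,0,0],[0,0,0]], "angular": [[0,0,0],[0,0,0],[0,0,0],[0,0,0],[0,0,0],[0,0,0],[0,0,0],[0,0,0]], "hand": [0.2,0.2,0.2,0.2,0.2,0.2,0.2,0.2]}}

```text
clock: 37.38
position: [0.4445, 0.2555, 0.1947]
ee_rot: [-0.0, -0.047, 0.999, -0.0]
contact_force: [-0.4, 0.5, -0.6]
width: 0.0316
gripper_force: 39.7
```

Request:
{"api": "carry_out", "payload": {"linear": [[0,0,0],[0,0,0],[0,0,0],[0,0,0],[0,0,0.02],[0,0,0.06],[0,0,0.07],[0,0,0.07]], "angular": [[0,0,0],[0,0,0],[0,0,0],[0,0,0],[0,0,0],[0,0,0],[0,0,0],[0,0,0]], "hand": [0.5,0.5,0.5,0.5,0.5,0.5,0.5,0.5]}}

```text
clock: 38.05
position: [0.4436, 0.2561, 0.3063]
ee_rot: [-0.001, -0.048, 0.999, -0.0]
contact_force: [0.1, 0.0, -0.1]
width: 0.0426
gripper_force: 0.0
```

Request:
{"api": "carry_out", "payload": {"linear": [[0.007,-0.06,0],[0.007,-0.07,0],[0.007,-0.07,0],[0.007,-0.07,0],[0.007,-0.07,0],[0.007,-0.07,0],[0.007,-0.07,0],[0.007,-0.07,0]], "angular": [[0,0,0],[0,0,0],[0,0,0],[0,0,0],[0,0,0],[0,0,0],[0,0,0],[0,0,0]], "hand": [0.5,0.5,0.5,0.5,0.5,0.5,0.5,0.5]}}

```text
clock: 38.72
position: [0.4718, -0.0203, 0.3057]
ee_rot: [0.001, -0.048, 0.999, -0.0]
contact_force: [0.5, 0.4, -0.0]
width: 0.0427
gripper_force: 0.0
```

Request:
{"api": "carry_out", "payload": {"linear": [[0.007,-0.07,0],[0.007,-0.06,0],[0.003,-0.022,-0.02],[0,0,-0.05],[0,0,-0.05],[0,0,-0.05],[0,0,-0.035],[0,0,-0.016]], "angular": [[0,0,0],[0,0,0],[0,0,0],[0,0,0],[0,0,0],[0,0,0],[0,0,0],[0,0,0]], "hand": [0.5,0.5,0.5,0.5,0.5,0.5,0.5,0.5]}}

```text
clock: 39.38
position: [0.4794, -0.0939, 0.1921]
ee_rot: [-0.002, -0.048, 0.999, 0.001]
contact_force: [-0.7, 0.2, 0.6]
width: 0.0426
gripper_force: 0.0
```

Request:
{"api": "carry_out", "payload": {"linear": [[0,0,0],[0,0,0],[0,0,0],[0,0,0],[0,0,0],[0,0,0],[0,0,0]], "angular": [[0,0,0],[0,0,0],[0,0,0],[0,0,0],[0,0,0],[0,0,0],[0,0,0]], "hand": [0.5,0,0,0,0,0,0]}}

```text
clock: 39.97
position: [0.4812, -0.0947, 0.1954]
ee_rot: [0.001, -0.048, 0.999, -0.0]
contact_force: [0.2, 1.7, 7.3]
width: 0.0116
gripper_force: 42.0
```

Gripped. Now pushing home, about 112 mm plus a touch.

Request:
{"api": "carry_out", "payload": {"linear": [[0.01,0.001,0],[0.02,0.002,0],[0.028,0.0027,0],[0.028,0.0027,0],[0.028,0.0027,0],[0.028,0.0027,0],[0.028,0.0027,0],[0.02,0.0019,0]], "angular": [[0,0,0],[0,0,0],[0,0,0],[0,0,0],[0,0,0],[0,0,0],[0,0,0],[0,0,0]], "hand": [0,0,0,0,0,0,0,0]}}

```text
clock: 40.63
position: [0.5766, -0.0852, 0.1954]
ee_rot: [0.001, -0.048, 0.999, 0.0]
contact_force: [-1.7, 1.1, 7.7]
width: 0.011
gripper_force: 42.1
```

Request:
{"api": "carry_out", "payload": {"linear": [[0.014,0.0013,0],[0.01,0.001,0],[0.006,0.0006,0],[0.003,0.0003,0],[0.003,0.0003,0],[0,0,0]], "angular": [[0,0,0],[0,0,0],[0,0,0],[0,0,0],[0,0,0],[0,0,0]], "hand": [0,0,0,0,0,0]}}

```text
clock: 41.13
position: [0.5933, -0.0836, 0.1955]
ee_rot: [-0.0, -0.048, 0.999, 0.0]
contact_force: [-3.3, 2.2, 7.2]
width: 0.0113
gripper_force: 42.2
```

Request:
{"api": "carry_out", "payload": {"linear": [[0.004,0.0004,0],[0.004,0.0004,0],[0,0,0],[0,0,0]], "angular": [[0,0,0],[0,0,0],[0,0,0],[0,0,0]], "hand": [0,0,0,0]}}

```text
clock: 41.47
position: [0.5945, -0.0835, 0.1954]
ee_rot: [-0.004, -0.049, 0.999, 0.0]
contact_force: [-10.9, -0.7, 12.0]
width: 0.0116
gripper_force: 43.0
```

Firm stop, so the tray is home. Releasing, rising and checking.

Request:
{"api": "carry_out", "payload": {"linear": [[-0.004,0,0],[0,0,0],[0,0,0],[0,0,0],[0,0,0.04],[0,0,0.07],[0,0,0.07],[0,0,0.07]], "angular": [[0,0,0],[0,0,0],[0,0,0],[0,0,0],[0,0,0],[0,0,0],[0,0,0],[0,0,0]], "hand": [0.5,0.5,0.5,0.5,0.5,0.5,0.5,0.5]}}

```text
clock: 42.13
position: [0.5957, -0.0834, 0.3199]
ee_rot: [-0.0, -0.048, 0.999, 0.0]
contact_force: [0.6, 0.0, -0.7]
width: 0.0431
gripper_force: 0.0
```

Request:
{"api": "carry_out", "payload": {"linear": [[0,0,0.06],[0,0,0.06],[-0.05,-0.03,0],[-0.07,-0.04,0],[-0.07,-0.04,0],[-0.07,-0.04,0],[-0.04,-0.03,0],[0,0,0]], "angular": [[0,0,0],[0,0,0],[0,0,0],[0,0,0],[0,0,0],[0,0,0],[0,0,0],[0,0,0]], "hand": [0.5,0.5,0.5,0.5,0.5,0.5,0.5,0.5]}}

```text
clock: 42.8
position: [0.4422, -0.175, 0.3791]
ee_rot: [-0.001, -0.046, 0.999, -0.001]
contact_force: [0.6, -0.9, 0.6]
width: 0.0428
gripper_force: 0.0
```

Run:
```python
from h import *
b=shot("top","t9.png"); a=shot("scene","s9.png"); print(Twt()[:3,3],plate())
c=np.vstack([cv2.resize(a[150:350,180:500],(640,400),interpolation=cv2.INTER_CUBIC),cv2.resize(b[75:275,120:440],(640,400),interpolation=cv2.INTER_CUBIC)]); cv2.imwrite("pics/m9.png",cv2.resize(c,(480,600))[...,::-1])
```

```text
[ 0.44543267 -0.17394284  0.37940759] ((191.27944946289062, 213.42144775390625), 19.611169815063477, array([0.4660395 , 0.28750816, 0.005     ]))
```

View pics/m9.png

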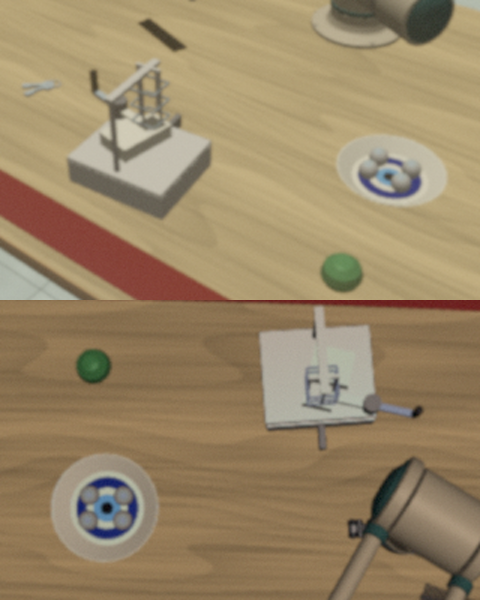

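Four balls are on the level plate, the cage is empty, the tray is home, the lever is at rest, and the keys, comb and paperweight are in place.

```bash
python3 -c "
from rig import manip
print(manip.sign_off())"
```

```text
the job is handed in; nothing more can be done
None
```

The job is handed in: all four chocolates (three from the cage, one from the table) are on the plate, the tray is fully home and the lever is at rest. The plate was knocked a few centimetres during the run, so I loaded it where it then stood.

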